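# Tip only the red caps out of a two-section parts dish into the carton

### The job

Pick up the two-section blue parts dish by its black grip, turn it so that the end with the red caps faces down when you tip it over the open carton, and tip all three red caps into the carton while all three steel nuts stay in their own section. Then set the dish back down, upright, about the middle of the black rubber mat and let go of it only there; leave the other things on the bench alone.

Things in the scene. Friction and masses are not known exactly. Their poses are not given: they have to be found in the camera images.
- dish: Loose open blue plastic dish, 0.18-0.29 kg: 168 mm long (its x), 100 mm wide (its y), long side walls 34 mm high, floor 4 mm. A 6 mm wide, 34 mm high divider along its y through the centre makes two sections: red caps on its +x side, steel nuts on its -x side. A black grip stands over the divider (see grip_mid). Origin: centre of the underside, z up.
- cap_lip (a point): Middle of the pouring lip at the dish's red-cap end, 84 mm along the dish's +x, 20 mm up. At both ends the floor, flat to 47 mm from the centre, ramps up outward at 25 degrees to a 21 mm high lip. The plastic is slick: parts slide out over an end tipped down 35 to 50 degrees, and all leave by 65.
- nut_lip (a point): Middle of the lip at the dish's steel-nut end, 84 mm along the dish's -x, 20 mm up.
- grip_mid (a point): Point on the axis of the dish's black upright grip, 72 mm above the dish's underside (axes as the dish). The grip is 26 x 26 mm square, faces square to the dish's x and y, from 32 to 98 mm above the underside: hold the dish here, across either pair of faces.
- mat: Fixed flat black rubber mat, 250 x 250 mm, 4 mm thick, on which the dish starts. Origin: centre of its underside.
- carton: Fixed open cardboard carton, 240 mm (its x) by 210 mm (its y) outside, 100 mm high, 5 mm walls and floor, empty; its flaps are folded down outside its two long (+y and -y) walls, reaching at most 7 mm out. Origin: centre of its underside.
- cap0: One of three red plastic screw caps, discs 26 mm across and 12 mm high, 12 g, in the dish's +x compartment at the start. Origin: centre of the underside.
- cap1: One of three red plastic screw caps, discs 26 mm across and 12 mm high, 12 g, in the dish's +x compartment at the start. Origin: centre of the underside.
- cap2: One of three red plastic screw caps, discs 26 mm across and 12 mm high, 12 g, in the dish's +x compartment at the start. Origin: centre of the underside.
- nut0: One of three steel hexagon nuts, 24 mm across flats and 12 mm high, about 30 g, in the dish's -x compartment at the start. Origin: centre of the underside.
- nut1: One of three steel hexagon nuts, 24 mm across flats and 12 mm high, about 30 g, in the dish's -x compartment at the start. Origin: centre of the underside.
- nut2: One of three steel hexagon nuts, 24 mm across flats and 12 mm high, about 30 g, in the dish's -x compartment at the start. Origin: centre of the underside.
- tape_roll: Roll of brown packing tape standing on its flat side, 96 mm across, 50 mm high; a bystander to leave alone. Origin on or near its underside, about its middle.
- paint_tin: Paint tin with a blue label, 100 mm across, 90 mm high; a bystander to leave alone. Origin on or near its underside, about its middle.
- tub: Small white jar with a green label, 68 mm across, 75 mm high; a bystander to leave alone. Origin on or near its underside, about its middle.
- scraper: Filler spatula lying flat, 200 mm long; a bystander to leave alone. Origin on or near its underside, about its middle.
- marker: Black marker pen lying down, 16 mm thick, about 140 mm long; a bystander to leave alone. Origin on or near its underside, about its middle.
- scissors: Scissors with red finger loops lying flat, about 185 mm long; a bystander to leave alone. Origin on or near its underside, about its middle.
Mind the look-alikes: they are no part of the job. What is shaped like the dish but turquoise is not meant.

How it is judged:
By the outcome, as a careful person would: the job done as asked, in the order asked, and still so for the second after the job is handed in, with the robot touching nothing.
It also fails if it takes over 64 s, if anything falls off the work surface, if the arm or the gripper's body presses on something with over 40 N, if the wrist force passes 120 N, or if a joint passes its speed limit or range.

### The arm

A 6-joint arm with a two-finger parallel gripper is mounted at the origin on the work surface. World frame = base frame: x ahead of the robot, y to its left, z up, the work surface at z = 0. Lengths are in m, angles in rad, forces in N, time in s.
With the tool pointing down it reaches from about 0.325 to 0.775 m from the base axis. Payload 9.3 kg.
Tool frame: the origin (TCP) lies at the centre of the arm's flange, where the gripper is bolted on; the fingertips stand 173 mm ahead of it and the grasp point (between the pads) lies bot.hold_point_z ahead of it (bot.hold_point_z is the distance from the TCP to the grasp point, in m); z points along the fingers, y is the line along which they close (so a half turn about z gives the same grasp; the last joint's range is limited). The gripper opens to 85 mm and grips with 20 to 120 N. Pads are 22 mm wide; open, the fingers measure 114 mm over their backs; the gripper's body (76 mm by 85 mm) begins 54 mm behind the grasp point. The pads swing forward as they close: fully open they stand 13 mm farther back than shut.
Start: joints at [1.131, 0.259, 0.021, 1.334, 0, 1.418], TCP at [0.156, 0.528, 0.405] pointing down, gripper open.
Joint ranges: [-3.04, 3.04], [-0.91, 1.82], [-1.04, 1.36], [-1.92, 1.95], [-1.52, 1.45], [-3.14, 3.14]. Speed limits (rad/s): [2.22, 2.22, 2.79, 3.14, 3.14, 3.14].

### API

Orientations are given as a rotation vector (axis times angle).
In Python, from workcell import bot, read_camera, camera_model, workorder, cut_out, spot_point gives the robot as it stands.
- The arm moves only by the tool arm_command, never from a script. Its argument "plan" is a list that holds one entry, the list of rows, each a list of 6 numbers: the shift along the tool's x, y, z in cm, then the turn, a rotation vector about the tool's x, y, z in degrees. In form: [[[tx, ty, tz, rx, ry, rz], ...]]. A call has 1 to 20 rows; each row is the pose to reach, as a shift and turn from the pose commanded when the call began, along the tool's axes at that moment; what a row does not reach only later rows make up. A row lasts 1/12 s, in which the tool goes at most 41.7 mm and 7.16 degrees, less where a joint would pass 70% of its speed; a pose out of reach is approached as far as the arm can. A call with a gripper value outside its range is refused whole. "jaw" is the opening, from 0 (shut) to 1 (fully open), set as the call begins (left out, the last holds). The fingers move at their own pace and stop on an object; "squeeze" is the grip in N (left out, the last holds). Time passes only in rows, so rows that repeat a pose let the fingers close. It gives the time, the measured TCP pose, the force, the opening and the grip force at its end, in the units of the state.
- bot.state(): the state, without advancing time (a new reading comes with each control period).
- read_camera(name): name is "side" or "top" or "wrist"; returns (picture, depth): 400x640x3 uint8, red, green, blue; 400x640 float32, m along the optical axis (not along the pixel's ray), 0 where there is no reading.
- camera_model(name): a dict with "fx", "fy", "cx", "cy" (pixels), "R" (3x3) and "t" (3): a world point X has camera coordinates R X + t; the wrist camera has in their place "hand_eye" (4x4, takes a point from camera to tool coordinates, whose origin is the TCP and whose axes are the flange's). Camera axes: x right, y down, z forward; pixel columns grow to the right and rows downward; lengths in m; the calibration is good to about 2 mm. A picture is of the moment at which its call begins: read the wrist's pose just before it. camera_model takes no time and is no camera call.
- workorder.close_job(): hands the job in; it is judged then, once.
Trained networks look in the newest picture that a camera, given by its name, has taken for a name from the list of things; names that differ only in an ending like _2 or _b are one class to them, and where a whole thing is asked for, a point or a joint stands for the part that bears it (a point fixed in the world has none). Each returns a list of dicts, best first, with "confidence" (0 to 1); they miss things now and then, are a little off and sometimes report something else, mostly with a low value. They report only what shows in the picture. A call takes as long as a camera call. They do not tell look-alikes from the thing itself.
- cut_out(camera, query): "pixels" (400x640 bool, what is visible of it) and "centre" ([column, row] as shares, 0 to 1, of the picture: columns of its width, rows of its height, amid what is visible of it).
- spot_point(camera, query): "centre" ([column, row] as shares, 0 to 1, of the picture: columns of its width, rows of its height: a listed point, or the origin of a listed thing).
The state is a dict: "t": time; "q": joint angles; "joint_vel": joint speeds; "tau": joint torques, N m; "tool_pos": TCP position; "tool_rot": TCP orientation; "wrist_force": force on the tool from outside, world axes, zero at the start; "wrist_torque": the same for the moment, N m; "opening": finger opening in m; "gripper_force": force on a finger pad.
Only numpy, scipy, OpenCV 4.12 (cv2) and the standard library are available. Lean on these libraries where they do the work, as an engineer would, in place of code of your own. Each camera call takes 0.05 s, during which the arm holds its last target. There are 200 camera calls.

## Working session

There is one attempt and no reset: what is moved stays moved. The work goes in short steps, Python scripts to look and compute and a tool call to move; the robot and the scene stay as the last step left them, time stands still between calls to the robot, and variables do not carry over. Pictures are saved under pics/ and viewed, at most 10 in all, crops included, and the job is handed in when it is done.

Besides the shell and the picture viewer there is one more tool, called after "Emit:" in YAML: its name, and indented under it one key for each argument. arm_command: Moves the arm, as the interface text tells. Its arguments: {"type":"object","properties":{"plan":{"type":"array"},"jaw":{"type":"number"},"squeeze":{"type":"number"}},"required":["plan"]}

```bash
mkdir -p pics
cat > h.py <<'E'
import numpy as np, cv2
from scipy.spatial.transform import Rotation as Ro
from workcell import bot, read_camera, camera_model, workorder, cut_out, spot_point
def world(cam,uv,depth,st=None):
    m=camera_model(cam); u,v=uv
    c=np.array([(u-m['cx'])/m['fx'],(v-m['cy'])/m['fy'],1])*depth
    if 'R' in m: return np.array(m['R']).T@(c-np.array(m['t']))
    p=np.array(m['hand_eye'])@np.r_[c,1]
    return Ro.from_rotvec(st['tool_rot']).apply(p[:3])+st['tool_pos']
def cloud(cam,mask,d,st=None):
    v,u=np.nonzero(mask&(d>0)); m=camera_model(cam); z=d[v,u]
    c=np.stack([(u-m['cx'])/m['fx']*z,(v-m['cy'])/m['fy']*z,z],1)
    if 'R' in m: return (c-np.array(m['t']))@np.array(m['R'])
    H=np.array(m['hand_eye']); p=c@H[:3,:3].T+H[:3,3]
    return Ro.from_rotvec(st['tool_rot']).apply(p)+st['tool_pos']
E
python3 - <<'E'
from h import *
np.set_printoptions(precision=3,suppress=True)
print(bot.hold_point_z, bot.state())
ims=[]
for c in ['top','side']:
    im,d=read_camera(c); ims.append(im); cv2.imwrite(f'pics/{c}0.png',im[:,:,::-1])
    for q in ['dish','carton','mat','cap0','nut0','paint_tin','tub','tape_roll']:
        for r in cut_out(c,q)[:4]:
            if r['confidence']<.3: continue
            p=cloud(c,r['pixels'],d)
            print(c,q,round(r['confidence'],2),np.array(r['centre'])*[640,400],np.percentile(p,[3,50,97],axis=0).round(3).tolist())
    for q in ['grip_mid','cap_lip','nut_lip','mat','carton']:
        for r in spot_point(c,q)[:3]: print(c,q,round(r['confidence'],2),np.array(r['centre'])*[640,400])
E
```

```text
0.1547 {'t': 0.0, 'q': array([1.131, 0.259, 0.021, 1.334, 0.   , 1.418]), 'joint_vel': array([ 0.001, -0.   , -0.   ,  0.001,  0.001,  0.   ]), 'tau': array([ -0.001, -55.564,  34.453,   0.014,  -0.   ,   0.   ]), 'tool_pos': array([0.156, 0.527, 0.404]), 'tool_rot': array([-0.449, -3.109,  0.002]), 'wrist_force': array([ 0.887, -0.151, -0.873]), 'wrist_torque': array([-0.007, -0.017, -0.008]), 'gripper_force': 0.0, 'opening': 0.0853426078043453}
top dish 0.98 [409.984 309.88 ] [[0.153, -0.329, -0.001], [0.231, -0.28, 0.009], [0.311, -0.231, 0.096]]
top dish 0.81 [144.32 311.12] [[0.165, 0.39, -0.001], [0.242, 0.459, 0.011], [0.319, 0.532, 0.096]]
top dish 0.78 [244.096 226.8  ] [[0.403, 0.124, 0.004], [0.478, 0.176, 0.017], [0.561, 0.229, 0.1]]
top carton 0.65 [382.4 205.6] [[0.395, -0.324, -0.001], [0.522, -0.217, 0.006], [0.639, -0.098, 0.101]]
top mat 0.77 [223.68 237.92] [[0.335, 0.063, -0.002], [0.437, 0.208, 0.003], [0.585, 0.313, 0.009]]
top cap0 0.61 [236.608 209.68 ] [[0.509, 0.192, 0.013], [0.516, 0.201, 0.021], [0.523, 0.207, 0.026]]
top cap0 0.53 [257.472 214.32 ] [[0.49
[... 2065 characters left out ...]
, -0.183, 0.03], [0.737, -0.165, 0.064], [0.768, -0.13, 0.077]]
side tub 0.61 [291.712 197.32 ] [[0.401, 0.115, 0.006], [0.477, 0.163, 0.024], [0.562, 0.232, 0.097]]
side tape_roll 0.83 [370.624 192.6  ] [[0.683, -0.015, 0.007], [0.733, 0.032, 0.039], [0.788, 0.075, 0.051]]
side grip_mid 0.89 [292.288 183.2  ]
side grip_mid 0.87 [299.008 277.32 ]
side grip_mid 0.83 [208.512 170.68 ]
side cap_lip 0.74 [268.48 300.  ]
side cap_lip 0.64 [309.824 188.92 ]
side cap_lip 0.62 [227.008 182.32 ]
side nut_lip 0.86 [183.616 184.32 ]
side nut_lip 0.79 [269.888 200.32 ]
side mat 0.64 [288.576 199.32 ]
side carton 0.75 [361.408 251.52 ]
side carton 0.54 [403.584 218.4  ]
side carton 0.24 [271.488 199.6  ]
```

View pics/top0.png

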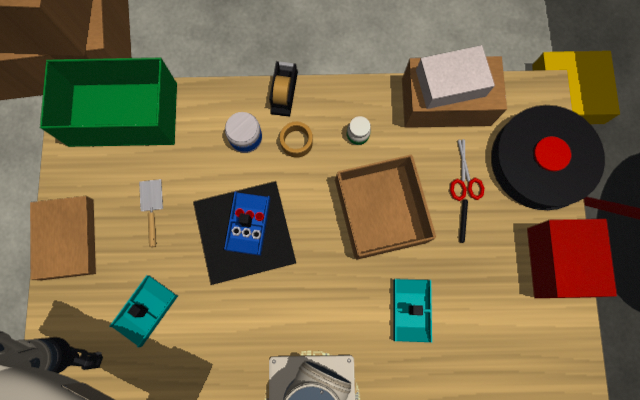

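View pics/side0.png

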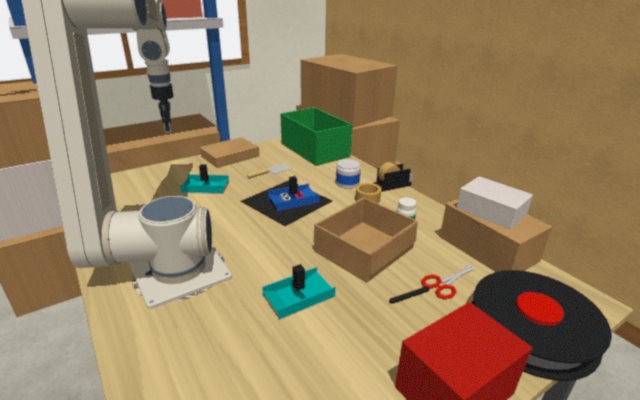

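Top view: the blue dish is at px (247,222) on the mat, with the caps on its far side and the nuts near. The carton is at (384,207). The turquoise dishes at (144,310) and (411,310) are look-alikes.

```bash
ls -a
python3 - <<'E'
from h import *
np.set_printoptions(precision=3,suppress=True)
print([a for a in dir(bot) if not a.startswith('__')])
im,d=read_camera('top')
def rect(P):
    r=cv2.minAreaRect(P[:,:2].astype(np.float32)*1000); return r
hsv=cv2.cvtColor(im,cv2.COLOR_RGB2HSV)
v,u=np.mgrid[:400,:640]
reg=(abs(u-247)<30)&(abs(v-222)<40)
blue=reg&(hsv[...,0]>105)&(hsv[...,0]<130)&(hsv[...,1]>130)
P=cloud('top',blue,d); print('dish blue',rect(P),len(P),np.median(P,0))
g=reg&(hsv[...,2]<70); G=cloud('top',g,d); G=G[(G[:,2]>.085)&(G[:,2]<.12)]; print('grip top',G.mean(0),len(G),np.median(G,0),rect(G))
red=reg&((hsv[...,0]<8)|(hsv[...,0]>172))&(hsv[...,1]>150); print('red',cloud('top',red,d).mean(0))
pt=world('top',(252.6,193.7),.0+d[194,252]); print(pt, world('top',(243.3,253.6),d[253,243]))
m=cut_out('top','mat')[0]['pixels']; M=cloud('top',m,d); M=M[(abs(M[:,2])<.015)]
print('mat',rect(M), M[:,2].mean())
c=cut_out('top','carton')[0]['pixels'];C=cloud('top',c,d); C=C[C[:,2]>.09]; print('carton rim',rect(C),cv2.boxPoints(rect(C)),len(C),np.median(C[:,2]))
print(Ro.from_rotvec(bot.state()['tool_rot']).as_matrix())
E
```

```text
.
..
h.py
pics
['IKError', 'hold_point_z', 'state']
dish blue ((484.75030517578125, 178.5482177734375), (109.96322631835938, 174.81219482421875), 80.88714599609375) 1690 [0.478 0.176 0.016]
grip top [0.481 0.174 0.1  ] 98 [0.481 0.174 0.101] ((481.5227355957031, 174.4755401611328), (25.9454402923584, 25.750097274780273), 78.49468231201172)
red [0.506 0.166 0.027]
[0.568 0.161 0.016] [0.396 0.187 0.005]
mat ((461.63226318359375, 189.00234985351562), (253.7573699951172, 254.23049926757812), 13.144149780273438) 0.0032604196821631177
carton rim ((514.725830078125, -209.82138061523438), (241.4099884033203, 217.67628479003906), 12.27975845336914) [[ 373.634 -129.146]
 [ 419.931 -341.842]
 [ 655.817 -290.497]
 [ 609.521  -77.801]] 938 0.0986823651641551
[[-0.959  0.283  0.   ]
 [ 0.283  0.959  0.   ]
 [ 0.     0.    -1.   ]]
```

Dish grip is at (0.481, 0.174) with cap-end heading −9°, the mat centre at (0.461, 0.189) and the carton centre at (0.515, −0.210). I'll move above the grip with the tool's y along the dish's x.

Emit:
arm_command:
  plan:
    - [[-41.2,-24.7,10.4,0,0,82.6],[-41.2,-24.7,10.4,0,0,82.6],[-41.2,-24.7,10.4,0,0,82.6],[-41.2,-24.7,10.4,0,0,82.6],[-41.2,-24.7,10.4,0,0,82.6],[-41.2,-24.7,10.4,0,0,82.6],[-41.2,-24.7,10.4,0,0,82.6],[-41.2,-24.7,10.4,0,0,82.6],[-41.2,-24.7,10.4,0,0,82.6],[-41.2,-24.7,10.4,0,0,82.6],[-41.2,-24.7,10.4,0,0,82.6],[-41.2,-24.7,10.4,0,0,82.6],[-41.2,-24.7,10.4,0,0,82.6],[-41.2,-24.7,10.4,0,0,82.6],[-41.2,-24.7,10.4,0,0,82.6],[-41.2,-24.7,10.4,0,0,82.6],[-41.2,-24.7,10.4,0,0,82.6],[-41.2,-24.7,10.4,0,0,82.6]]
  jaw: 1

```text
t: 3.05
tool_pos: [0.4803, 0.1749, 0.3011]
tool_rot: [2.387, 2.042, 0.001]
wrist_force: [0.0, 0.2, -0.2]
opening: 0.0851
gripper_force: 0.0
```

```bash
cat >> h.py <<'E'
def go(pos,head,tilt=0,hold=True):
    """print move to put grasp point at pos, tool y heading (deg), tilt = dish +x end down (tool +y down)"""
    s=bot.state(); R0=Ro.from_rotvec(s['tool_rot']); a=np.radians(head)
    y=np.array([np.cos(a),np.sin(a),0]); z=np.array([0,0,-1.]); x=np.cross(y,z)
    R=Ro.from_matrix(np.stack([x,y,z],1))*Ro.from_euler('x',tilt,degrees=True)
    p=np.array(pos)-R.apply([0,0,bot.hold_point_z])
    print('move',(R0.inv().apply(p-s['tool_pos'])*100).round(2),(R0.inv()*R).as_rotvec(degrees=True).round(1))
E
python3 - <<'E'
from h import *
np.set_printoptions(precision=3,suppress=True)
s=bot.state(); print(s['t'],s['q'],s['tool_pos'],Ro.from_rotvec(s['tool_rot']).as_matrix()[:,1])
im,d=read_camera('wrist'); cv2.imwrite('pics/w1.png',im[:,:,::-1])
hsv=cv2.cvtColor(im,cv2.COLOR_RGB2HSV)
P=cloud('wrist',d>0,d,s).reshape(-1,3); 
Q=cloud('wrist',(hsv[...,2]<70),d,s); Q=Q[(abs(Q[:,2]-.1)<.006)&(np.hypot(Q[:,0]-.481,Q[:,1]-.174)<.035)]
print(len(Q),Q.mean(0) if len(Q) else '', cv2.minAreaRect((Q[:,:2]*1000).astype(np.float32)) if len(Q)>5 else '')
go([.481,.174,.077],-9)
E
```

```text
3.05 [ 0.185  0.247 -0.267  1.056  0.     1.911] [0.48  0.175 0.301] [ 0.988 -0.155  0.001]
438 [0.48  0.182 0.1  ] ((480.6329040527344, 176.98609924316406), (26.78795051574707, 17.402790069580078), 86.52378845214844)
move [-0.08  0.07  6.94] [ 0.  -0.   0.1]
```

View pics/w1.png

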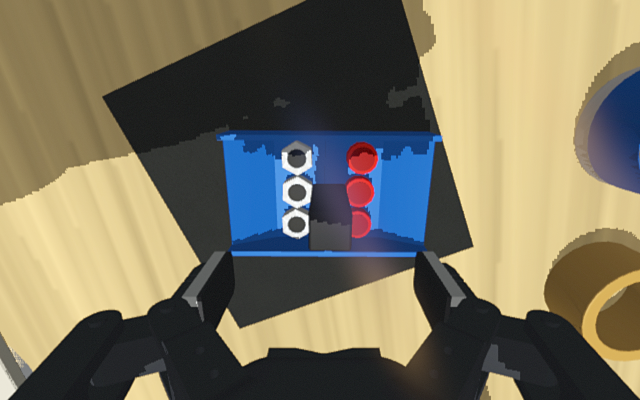

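The wrist view shows the nuts on the left (~295,190), the caps on the right (~360,190) and the grip at (330,215) between the fingers, aligned with them. I'll descend and close.

Emit:
arm_command:
  plan:
    - [[0,0,1.5,0,0,0],[0,0,3,0,0,0],[0,0,4.5,0,0,0],[0,0,5.5,0,0,0],[0,0,6.3,0,0,0],[-0.1,0.1,6.9,0,0,0],[-0.1,0.1,6.9,0,0,0],[-0.1,0.1,6.9,0,0,0]]

```text
t: 3.77
tool_pos: [0.4819, 0.1729, 0.2318]
tool_rot: [2.389, 2.04, -0.0]
wrist_force: [0.3, -0.6, 0.3]
opening: 0.0848
gripper_force: 0.0
```

Emit:
arm_command:
  plan:
    - [[0,0,0,0,0,0],[0,0,0,0,0,0],[0,0,0,0,0,0],[0,0,0,0,0,0],[0,0,0,0,0,0],[0,0,0,0,0,0],[0,0,0,0,0,0],[0,0,0,0,0,0],[0,0,0,0,0,0],[0,0,0,0,0,0],[0,0,0,0,0,0],[0,0,0,0,0,0]]
  jaw: 0
  squeeze: 70

```text
t: 4.77
tool_pos: [0.482, 0.1729, 0.2322]
tool_rot: [2.389, 2.039, 0.002]
wrist_force: [1.2, 0.4, 5.8]
opening: 0.0251
gripper_force: 69.6
```

Emit:
arm_command:
  plan:
    - [[0,0,-0.3,0,0,0],[0,0,-0.8,0,0,0],[0,0,-1.6,0,0,0],[0,0,-2.6,0,0,0],[0,0,-3.8,0,0,0],[0,0,-5.2,0,0,0],[0,0,-6.8,0,0,0],[0,0,-8.4,0,0,0],[0,0,-10,0,0,0],[0,0,-11.5,0,0,0],[0,0,-13,0,0,0],[0,0,-14.2,0,0,0],[0,0,-15,0,0,0],[0,0,-15.5,0,0,0],[0,0,-15.5,0,0,0],[0,0,-15.5,0,0,0]]

```text
t: 6.1
tool_pos: [0.4816, 0.1729, 0.3865]
tool_rot: [-2.389, -2.04, 0.0]
wrist_force: [0.8, -0.3, -4.7]
opening: 0.0246
gripper_force: 68.9
```

Run:
```python
from h import *
np.set_printoptions(precision=3,suppress=True)
s=bot.state(); print(s['t'],s['q'],s['tool_pos'],s['wrist_force'],s['wrist_torque'],s['opening'])
im,d=read_camera('wrist'); cv2.imwrite('pics/w2.png',im[:,:,::-1])
go([.50,-.236,.23],60)
go([.50,-.236,.23],60,65)
```

```text
6.1 [ 0.181  0.2   -0.104  1.268 -0.     1.909] [0.482 0.173 0.387] [ 0.819 -0.303 -4.695] [-0.054 -0.022 -0.012] 0.02463986496009669
move [-40.1    8.24   0.15] [ -0.1  -0.  -69. ]
move [-27.    13.26   9.07] [ 56.6 -38.9 -61.1]
```

View pics/w2.png

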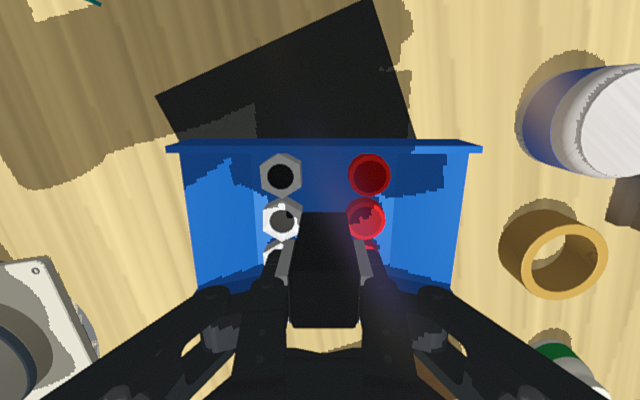

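Lifted level with all parts in their sections. Next I'll carry the dish over the carton, turning it 69°.

Emit:
arm_command:
  plan:
    - [[-0.2,0.05,0,0,0,-0.4],[-1.0,0.2,0,0,0,-1.7],[-2.2,0.4,0,0,0,-3.7],[-3.8,0.8,0,0,0,-6.6],[-5.9,1.2,0,0,0,-10.1],[-8.3,1.7,0,0,0,-14.2],[-10.9,2.2,0,0,0,-18.8],[-13.8,2.8,0,0,0,-23.8],[-16.9,3.5,0,0,0,-29.1],[-20.0,4.1,0,0,0,-34.5],[-23.2,4.7,0,0,0,-39.9],[-26.3,5.4,0,0,0,-45.2],[-29.2,6.0,0,0,0,-50.2],[-31.8,6.5,0,0,0,-54.8],[-34.2,7.0,0,0,0,-58.9],[-36.3,7.4,0,0,0,-62.4],[-37.9,7.8,0,0,0,-65.3],[-39.1,8.0,0,0,0,-67.3],[-39.8,8.2,0,0,0,-68.6],[-40.1,8.2,0,0,0,-69]]

```text
t: 7.82
tool_pos: [0.4997, -0.2373, 0.3857]
tool_rot: [-0.813, -3.033, -0.0]
wrist_force: [-0.3, -0.1, -4.2]
opening: 0.0255
gripper_force: 69.0
```

Emit:
arm_command:
  plan:
    - [[0,0,0,0,0,0],[0,0,0,0,0,0],[0,0,0,0,0,0]]

```text
t: 8.07
tool_pos: [0.4997, -0.2354, 0.3866]
tool_rot: [-0.814, -3.034, -0.0]
wrist_force: [-0.3, 0.3, -3.0]
opening: 0.0251
gripper_force: 69.0
```

Run:
```python
from h import *
np.set_printoptions(precision=3,suppress=True)
s=bot.state(); print(s['t'],s['q'],s['tool_pos'],s['wrist_force'],s['opening'])
im,d=read_camera('top'); cv2.imwrite('pics/t2.png',cv2.resize(im[130:300,280:480,::-1],None,fx=3,fy=3))
for t in [5,10,15,20,25,30,35,40,45,50,55,60,65]: go([.50,-.236,.23],60,t)
```

```text
8.0667 [-0.592  0.268 -0.011  1.292  0.    -0.068] [ 0.5   -0.235  0.387] [-0.289  0.275 -2.981] 0.025116595840945184
move [-0.06  1.31  0.26] [ 5. -0. -0.]
move [-0.06  2.65  0.43] [10. -0. -0.]
move [-0.06  3.96  0.72] [15. -0. -0.]
move [-0.06  5.25  1.13] [20. -0. -0.]
move [-0.05  6.5   1.65] [25. -0. -0.]
move [-0.05  7.7   2.27] [30. -0. -0.]
move [-0.05  8.83  3.  ] [35. -0. -0.]
move [-0.05  9.9   3.82] [40. -0. -0.]
move [-0.05 10.9   4.73] [45. -0. -0.]
move [-0.05 11.81  5.72] [50. -0. -0.]
move [-0.05 12.63  6.8 ] [55. -0. -0.]
move [-0.05 13.36  7.93] [60. -0. -0.]
move [-0.05 13.98  9.13] [65. -0. -0.]
```

View pics/t2.png

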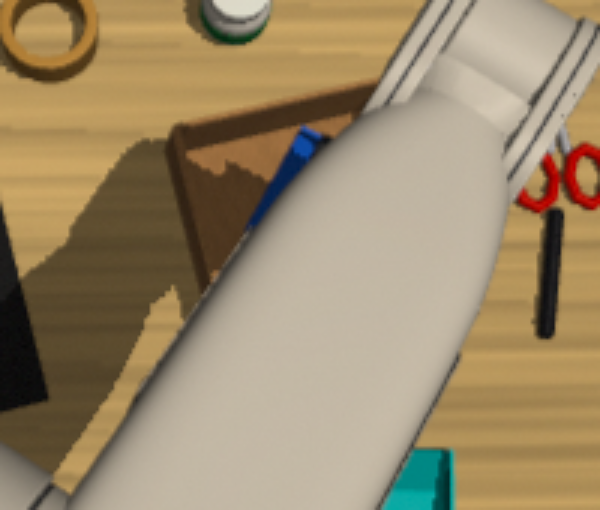

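The dish is over the carton, its blue edge visible at crop px (290,170), and clear of the walls. I'll tip it about the grip.

Emit:
arm_command:
  plan:
    - [[0,0.6,0.1,2.5,0,0],[0,1.3,0.2,5,0,0],[0,2.65,0.4,10,0,0],[0,3.95,0.7,15,0,0],[0,5.25,1.1,20,0,0],[0,6.5,1.65,25,0,0],[0,7.7,2.3,30,0,0],[0,8.3,2.6,32.5,0,0],[0,8.8,3.0,35,0,0],[0,9.4,3.4,37.5,0,0],[0,9.9,3.8,40,0,0],[0,10.4,4.3,42.5,0,0],[0,10.9,4.7,45,0,0],[0,11.35,5.2,47.5,0,0],[0,11.8,5.7,50,0,0],[0,11.8,5.7,50,0,0],[0,12.6,6.8,55,0,0],[0,13.4,7.9,60,0,0],[0,14.0,9.1,65,0,0],[0,14.0,9.1,65,0,0]]

```text
t: 9.78
tool_pos: [0.5702, -0.1137, 0.2927]
tool_rot: [-0.626, -2.35, 1.501]
wrist_force: [0.4, 0.3, -4.5]
opening: 0.0252
gripper_force: 70.2
```

Emit:
arm_command:
  plan:
    - [[0,0,0,0,0,0],[0,0,0,0,0,0],[0,0,0,0,0,0],[0,0,0,0,0,0],[0,0,0,0,0,0],[0,0,0,0,0,0]]

```text
t: 10.28
tool_pos: [0.5696, -0.115, 0.2965]
tool_rot: [-0.634, -2.356, 1.499]
wrist_force: [-0.1, 0.5, -2.7]
opening: 0.0252
gripper_force: 70.2
```

Run:
```python
from h import *
np.set_printoptions(precision=3,suppress=True)
s=bot.state(); print(s['t'],s['q'],s['tool_pos'],s['wrist_force'],s['opening'],Ro.from_rotvec(s['tool_rot']).as_matrix()[:,1])
im,d=read_camera('wrist'); im2,_=read_camera('side')
cv2.imwrite('pics/w3.png',np.hstack([cv2.resize(im,(400,250)),cv2.resize(im2[120:300,240:528],(400,250))])[:,:,::-1])
print([(q,len(r:=[x for x in cut_out('wrist',q) if x['confidence']>.3]),[np.array(x['centre'])*[640,400] for x in r]) for q in ['cap0','nut0']])
for t in [50,35,20,10,0]: go([.50,-.236,.24],60,t)
```

```text
10.2833 [-0.166  0.592  0.04   1.663 -1.013  0.725] [ 0.57  -0.115  0.297] [-0.094  0.476 -2.701] 0.025204235164271144 [ 0.213  0.366 -0.906]
[('cap0', 3, [array([328.704, 213.   ]), array([623.616, 261.12 ]), array([634.816, 224.   ])]), ('nut0', 2, [array([294.208, 210.6  ]), array([303.232, 172.2  ])])]
move [-0.02 -4.85  0.09] [-15.  -0.  -0.]
move [-0.02 -8.58  1.63] [-30.  -0.  -0.]
move [ -0.03 -11.79   4.09] [-45.  -0.  -0.]
move [ -0.03 -13.52   6.15] [-55.  -0.  -0.]
move [ -0.03 -14.87   8.49] [-65.  -0.  -0.]
```

View pics/w3.png

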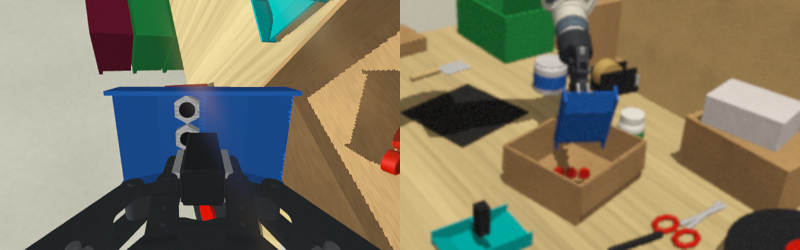

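Run:
```python
from h import *
im,d=read_camera('wrist'); im2,_=read_camera('side'); s=bot.state()
a=cv2.resize(im[250:400,240:440],(400,300)); a2=cv2.resize(im[180:330,540:640],(200,300)); b=cv2.resize(im2[190:270,315:425],None,fx=7,fy=4,interpolation=cv2.INTER_CUBIC)[:300]
hsv=cv2.cvtColor(im,cv2.COLOR_RGB2HSV); red=((hsv[...,0]<8)|(hsv[...,0]>172))&(hsv[...,1]>150)
n,l,st,c=cv2.connectedComponentsWithStats(red.astype(np.uint8))
for i in range(1,n):
    if st[i,4]>20: print(c[i].round(),st[i,4],np.median(cloud('wrist',l==i,d,s),0).round(3) if d[l==i].any() else '')
cv2.imwrite('pics/w4.png',np.vstack([np.hstack([a,a2,np.zeros((300,170,3),np.uint8)]),b[:300,:770]])[:,:,::-1])
```

```text
[326. 136.] 23 [ 0.266 -0.625  0.013]
[288. 137.] 61 [ 0.265 -0.625  0.09 ]
[634. 224.] 337 [ 0.516 -0.208  0.028]
[625. 260.] 1046 [ 0.537 -0.22   0.027]
[331. 340.] 549 [ 0.65  -0.673  0.071]
```

View pics/w4.png

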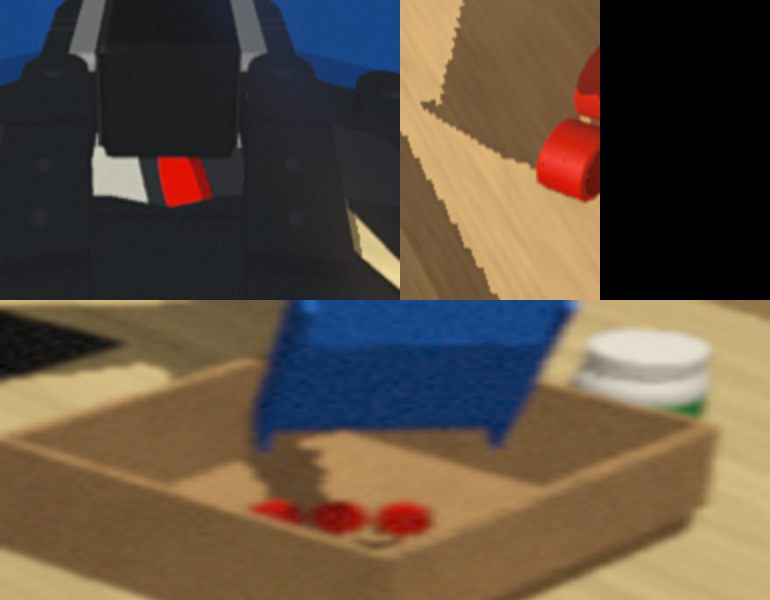

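Three caps lie in the carton, at crop px (275,512), (340,517) and (403,520); the other red is the distant box. I'll tip the dish back level, gently.

Emit:
arm_command:
  plan:
    - [[0,-0.9,-0.2,-2.5,0,0],[0,-1.7,-0.2,-5,0,0],[0,-3.3,-0.2,-10,0,0],[0,-4.85,0.1,-15,0,0],[0,-6.15,0.5,-20,0,0],[0,-7.4,1.05,-25,0,0],[0,-8.6,1.6,-30,0,0],[0,-9.2,2.0,-32.5,0,0],[0,-9.75,2.4,-35,0,0],[0,-10.3,2.8,-37.5,0,0],[0,-10.8,3.2,-40,0,0],[0,-11.3,3.6,-42.5,0,0],[0,-11.8,4.1,-45,0,0],[0,-12.25,4.6,-47.5,0,0],[0,-12.7,5.1,-50,0,0],[0,-13.15,5.6,-52.5,0,0],[0,-13.5,6.15,-55,0,0],[0,-14.2,7.3,-60,0,0],[0,-14.9,8.5,-65,0,0],[0,-14.9,8.5,-65,0,0]]

```text
t: 12.25
tool_pos: [0.4987, -0.2376, 0.3949]
tool_rot: [0.817, 3.033, 0.005]
wrist_force: [-0.4, -0.3, -3.3]
opening: 0.0254
gripper_force: 70.1
```

Run:
```python
from h import *
np.set_printoptions(precision=3,suppress=True)
s=bot.state(); print(s['t'],s['q'],s['tool_pos'],s['opening'])
im,d=read_camera('wrist')
print([(q,[(round(x['confidence'],2),np.array(x['centre'])*[640,400]) for x in cut_out('wrist',q)]) for q in ['cap0','nut0']])
go([.461,.189,.24],13)
```

```text
12.25 [-0.597  0.266  0.007  1.312  0.003 -0.071] [ 0.499 -0.238  0.395] 0.025426282491580177
[('cap0', [(0.59, array([353.6, 135.8]))]), ('nut0', [(0.87, array([293.12, 213.6 ])), (0.87, array([299.392, 172.68 ]))])]
move [24.63 34.84 -0.08] [-0.2  0.  46.9]
```

Emit:
arm_command:
  plan:
    - [[0.15,0.2,0,0,0,0.3],[0.6,0.8,0,0,0,1.1],[1.3,1.9,0,0,0,2.5],[2.3,3.3,0,0,0,4.5],[3.6,5.1,0,0,0,6.8],[5.1,7.2,0,0,0,9.7],[6.7,9.5,0,0,0,12.8],[8.5,12.0,0,0,0,16.2],[10.4,14.7,0,0,0,19.8],[12.3,17.4,0,0,0,23.4],[14.2,20.1,0,0,0,27.1],[16.1,22.8,0,0,0,30.7],[17.9,25.3,0,0,0,34.1],[19.5,27.6,0,0,0,37.2],[21.0,29.7,0,0,0,40.1],[22.3,31.5,0,0,0,42.4],[23.3,32.9,0,0,0,44.4],[24.0,34.0,0,0,0,45.8],[24.45,34.6,0,0,0,46.6],[24.6,34.8,0,0,0,46.9]]

```text
t: 14.07
tool_pos: [0.46, 0.1905, 0.3947]
tool_rot: [1.952, 2.461, -0.001]
wrist_force: [0.3, -0.7, -2.2]
opening: 0.0252
gripper_force: 70.1
```

Emit:
arm_command:
  plan:
    - [[0,0,0,0,0,0],[0,0,0,0,0,0],[0,0,0,0,0,0]]

```text
t: 14.32
tool_pos: [0.4608, 0.1882, 0.3948]
tool_rot: [1.954, 2.46, -0.0]
wrist_force: [-0.6, -0.0, -2.8]
opening: 0.0254
gripper_force: 70.1
```

Run:
```python
from h import *
np.set_printoptions(precision=3,suppress=True)
s=bot.state(); print(s['t'],s['q'],s['tool_pos'],s['opening'])
im,d=read_camera('wrist'); im2,_=read_camera('top')
print([(q,[(round(x['confidence'],2),np.array(x['centre'])*[640,400]) for x in cut_out('wrist',q)]) for q in ['cap0','nut0']])
cv2.imwrite('pics/w5.png',np.hstack([cv2.resize(im,(400,250)),cv2.resize(im2[140:280,190:440],(400,250))])[:,:,::-1])
go([.461,.189,.078],13)
```

```text
14.3167 [ 0.219  0.173 -0.117  1.281 -0.     1.562] [0.461 0.188 0.395] 0.025361051207761203
[('cap0', []), ('nut0', [(0.89, array([292.096, 213.   ])), (0.57, array([298.368, 176.68 ]))])]
move [ 0.1   0.02 16.21] [0. 0. 0.]
```

View pics/w5.png

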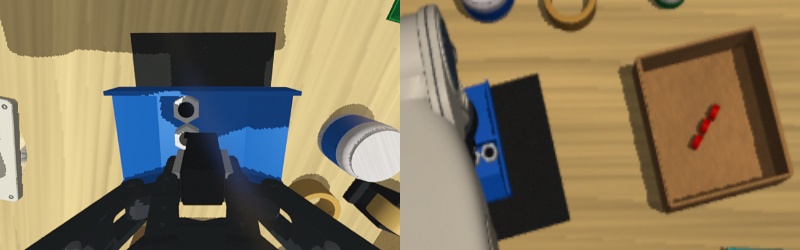

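All three caps lie in the carton at (705,125), and the nuts are in their section. I'll lower the dish onto the mat.

Emit:
arm_command:
  plan:
    - [[0.1,0,0.5,0,0,0],[0.1,0,1.5,0,0,0],[0.1,0,3.0,0,0,0],[0.1,0,4.8,0,0,0],[0.1,0,6.6,0,0,0],[0.1,0,8.4,0,0,0],[0.1,0,10.2,0,0,0],[0.1,0,11.8,0,0,0],[0.1,0,13.2,0,0,0],[0.1,0,14.3,0,0,0],[0.1,0,15.1,0,0,0],[0.1,0,15.6,0,0,0],[0.1,0,15.9,0,0,0],[0.1,0,16.0,0,0,0],[0.1,0,16.1,0,0,0],[0.1,0,16.1,0,0,0],[0.1,0,16.1,0,0,0],[0.1,0,16.1,0,0,0]]

```text
t: 16.02
tool_pos: [0.4608, 0.1894, 0.2342]
tool_rot: [1.954, 2.459, 0.001]
wrist_force: [0.1, 0.2, -2.7]
opening: 0.0255
gripper_force: 70.1
```

Not in contact yet; go down the last 2–3 mm.

Emit:
arm_command:
  plan:
    - [[0,0,0.1,0,0,0],[0,0,0.1,0,0,0],[0,0,0.2,0,0,0],[0,0,0.2,0,0,0],[0,0,0.2,0,0,0],[0,0,0.2,0,0,0]]

```text
t: 16.52
tool_pos: [0.4607, 0.1894, 0.2322]
tool_rot: [1.954, 2.46, 0.001]
wrist_force: [-2.4, -1.8, 5.6]
opening: 0.0253
gripper_force: 70.9
```

Contact with the mat. Release and retreat upward.

Emit:
arm_command:
  plan:
    - [[0,0,0,0,0,0],[0,0,0,0,0,0],[0,0,0,0,0,0],[0,0,0,0,0,0],[0,0,0,0,0,0],[0,0,0,0,0,0],[0,0,0,0,0,0],[0,0,0,0,0,0],[0,0,0,0,0,0],[0,0,0,0,0,0]]
  jaw: 1

```text
t: 17.35
tool_pos: [0.4607, 0.1894, 0.2318]
tool_rot: [1.954, 2.46, -0.0]
wrist_force: [0.2, 0.2, -0.5]
opening: 0.0856
gripper_force: 0.0
```

Emit:
arm_command:
  plan:
    - [[0,0,-0.5,0,0,0],[0,0,-1.5,0,0,0],[0,0,-3,0,0,0],[0,0,-5,0,0,0],[0,0,-7,0,0,0],[0,0,-9,0,0,0],[0,0,-11,0,0,0],[0,0,-13,0,0,0],[0,0,-14,0,0,0],[0,0,-14.5,0,0,0],[0,0,-14.5,0,0,0],[0,0,-14.5,0,0,0]]

```text
t: 18.35
tool_pos: [0.4606, 0.1894, 0.3761]
tool_rot: [-1.954, -2.459, 0.001]
wrist_force: [0.1, 0.1, -0.3]
opening: 0.0857
gripper_force: 0.0
```

Run:
```python
from h import *
s=bot.state(); print(s['t'],s['tool_pos'],s['opening'],s['wrist_force'])
im,d=read_camera('wrist'); im2,_=read_camera('side')
cv2.imwrite('pics/w6.png',np.hstack([cv2.resize(im,(400,250)),cv2.resize(im2[120:300,200:488],(400,250))])[:,:,::-1])
```

```text
18.35 [0.46061164 0.18935712 0.3760802 ] 0.08566584393666024 [ 0.06898511  0.05718015 -0.25696049]
```

View pics/w6.png

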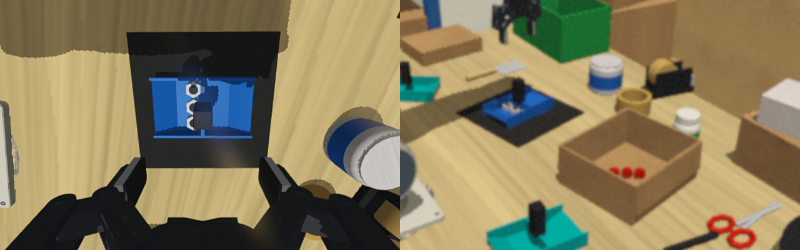

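The dish stands upright in the middle of the mat with three nuts at (193,90–125). The three caps are in the carton at (630,173), and the gripper is clear.

```bash
python3 -c "
from h import *
print(workorder.close_job())"
```

```text
the job is handed in; nothing more can be done
None
```

The job is handed in: all three red caps are in the carton, the three nuts stayed in their section, and the blue dish was set down upright and released at the middle of the mat, with the robot clear at about 18 s of the 64 s allowed.

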